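Feed a freezer box down the reader lane and read it

TASK

Push the card freezer box that stands on the loading table down the lane of the bench-top code reader, box and gripper both clear of the two guide rails all the way because the rails carry the side reading windows, until the box is fully home at the rubber stops and the little spring catch has popped up behind it. Then press the key on top of the reader head right down and let it go. The box is full of tubes: only push it with the fingertips, sliding flat on the bed, never lift or tip it, and do not disturb the two bottles, the blue marker or the well plate.

Things in the scene. Friction and masses are not known exactly. Their poses are not given: they have to be found in the camera images.
- reader: code reader, fixed: flat aluminium bed, top 16 mm above the bench, with loading table, lane between guide rails, white upright head. Origin: on the lane's centre line at its mouth, at bench height. x points down the lane (the box's travel, to the robot's left), y towards the robot. Bed: x -215 to 270, y -105 to 105 mm. Head: x 198 to 268, y -95 to 95 mm, top 98 mm above the bench
- rail_near: steel guide rail on the robot's side, 10 mm thick, from x -10 to +194 mm in the reader's frame, its top 24 mm above the bed; inner face at y = +76 mm, flaring out by about 6 mm over its first 25 mm. Nothing may touch it. Same origin and axes as the reader
- rail_far: the opposite guide rail, mirror image; inner face at y = -76 mm, so the lane is 152 mm wide and the box has 9 mm of play on each side. Nothing may touch it. Same origin and axes as the reader
- lane_mouth (a point): point on the bed's top, on the lane's centre line, at the mouth (x = 0 in the reader's frame); x axis down the lane
- lane_stop (a point): point on the bed's top, on the lane's centre line, at the face of the two rubber stops (x = 190 mm in the reader's frame; the stops are at y = +-40 mm, 20 mm above the bed): the leading face of the box touches here when it is home
- catch (a joint): spring catch in the bed's middle: steel tongue 22 mm wide, hinged at x = 20 mm in the reader's frame, rising to a free end at x = 48 mm, 8 mm above the bed. Value in rad: 0 = up (as it stands), about 0.29 = flat. The box rides over it (under 1 N); it pops up 8 mm behind the box when that is at the stops, if nothing else lies on it
- box_center (a point): centre of the card freezer box with lid, 134 x 134 mm and 52 mm high, about 0.45 kg, half-way up (42 mm above the bench when it stands on the bed). Axes along its sides, z up. It starts on the loading table, crooked and mostly off to one side. At home its centre is at x = 123 mm in the reader's frame
- read_key (a joint): round black push key, 26 mm across, on top of the head. Value in m: 0 = up, 0.005 = right down; springs back; right down takes about 4 N
- read_key_top (a point): middle of the key's top face when up
- bottle_small: bystander: small white bottle with a green cap, 36 mm across, 70 mm high, on the robot's side of the rails; origin under its centre
- bottle_amber: bystander: brown bottle, 62 mm across, 130 mm high, beyond the rails; origin under its centre
- marker_blue: bystander: blue marker pen lying near the bench's front edge, 135 x 14 x 12 mm; origin under its centre, long along its x
- pcr_plate_b: bystander: sealed well plate, 86 x 128 x 15 mm, on the bench to the right of the bed; origin under its centre

How it is judged:
By the outcome, as a careful person would: the job done as asked, in the order asked, and still so for the second after the job is handed in, with the robot touching nothing.
It also fails if it takes over 72 s, if anything falls off the work surface, if the arm or the gripper's body presses on something with over 40 N, if the wrist force passes 120 N, or if a joint passes its speed limit or range.

ROBOT

A 6-joint arm with a two-finger parallel gripper is mounted at the origin on a cart in front of the work surface, level with it; the furniture and walls round the work are solid. World frame = base frame: x ahead of the robot, y to its left, z up, the work surface at z = 0. Lengths are in m, angles in rad, forces in N, time in s.
With the tool pointing down it reaches from about 0.35 to 0.975 m from the base axis. Payload 7.1 kg.
Tool frame: the origin (TCP) lies between the finger pads; the fingertips stand tcp_to_tips ahead of it and the grasp point (between the pads) lies 2 mm behind it (tcp_to_tips is the distance from the TCP to the fingertips, in m); z points along the fingers, y is the direction in which the jaws open and shut (so a half turn about z gives the same grasp; the last joint's range is limited). The gripper opens to 88 mm and grips with 3 to 60 N. Pads are 20 mm wide; open, the fingers measure 115 mm over their backs; the gripper's body (75 mm by 178 mm) begins 61 mm behind the grasp point.
Start: joints at [1.2, 0.423, 1.63, -0, 1.089, -0.019], TCP at [0.215, 0.587, 0.203] pointing down, gripper open.
Joint ranges: [-3, 3], [-0.9, 2.11], [0.09, 2.58], [-1.31, 4.45], [0.11, 2.69], [-2.54, 2.54]. Speed limits (rad/s): [2.39, 2.39, 3.01, 3.14, 3.14, 3.14].

INTERFACE

Orientations are given as a unit quaternion [w, x, y, z].
In Python, from station import state, camera, calibration, hand_in, tcp_to_tips gives the robot as it stands. The module is installed in compiled form; this text tells all that it offers.
- The arm moves only by the tool arm_command, never from a script. Its argument "deltas" is a list of rows, each a list of 5 numbers: the shift along the tool's x, y, z in m, then the turn about the tool's z in rad, then the opening, from -1 (shut) to 1 (fully open). In form: [[tx, ty, tz, spin, fingers], ...]. A call has exactly 5 rows; each row shifts and turns the commanded pose from where the row before left it, along the tool's axes as they then stand; what a row does not reach is not made up. A row lasts 1/10 s, in which the tool goes at most 50 mm and 8.59 degrees, less where a joint would pass 70% of its speed; a pose out of reach is approached as far as the arm can. A call with a gripper value outside its range is refused whole. The fingers move at their own pace and stop on an object; "newtons" is the grip in N (left out, the last holds). Time passes only in rows, so rows that do not move let the fingers close, or fill a call up. It gives the time, the measured TCP pose, the force and the opening at its end, in the units of the state.
- state(): the state, without advancing time (a new reading comes with each control period).
- camera(name): name is "side" or "top" or "wrist"; returns (picture, depth): 480x640x3 uint8, blue, green, red; 480x640 float32, m along the optical axis (not along the pixel's ray), 0 where there is no reading.
- calibration(name): a dict with "fx", "fy", "cx", "cy" (pixels), "world_to_cam" (4x4, takes a point from world to camera coordinates). Camera axes: x right, y down, z forward; pixel columns grow to the right and rows downward; lengths in m; the calibration is good to about 2 mm. The wrist camera is an equidistant fisheye: a pixel r from the principal point sees the ray r / f radians off the axis. A picture is of the moment at which its call begins: read the wrist's pose just before it. calibration takes no time and is no camera call; for the wrist camera it gives the pose at the moment of the call.
- hand_in(): hands the job in, once; it reports no verdict.
The state is a dict: "t": time; "joint_positions": joint angles; "joint_velocities": joint speeds; "effort": joint torques, N m; "eef_pos": TCP position; "ee_rot": TCP orientation; "wrist_force": force on the tool from outside, world axes, zero at the start; "wrist_torque": the same for the moment, N m; "finger_gap": finger opening in m.
Only numpy, scipy, OpenCV 4.12 (cv2) and the standard library are available. Lean on these libraries where they do the work, as an engineer would, in place of code of your own. Each camera call takes 0.05 s, during which the arm holds its last target.

## Working session

There is one attempt and no reset: what is moved stays moved. The work goes in short steps, Python scripts to look and compute and a tool call to move; the robot and the scene stay as the last step left them, time stands still between calls to the robot, and variables do not carry over. Pictures are saved under pics/ and viewed, and the job is handed in when it is done.

Besides the shell and the picture viewer there is one more tool, called in YAML: its name, and indented under it one key for each argument. arm_command: Moves the arm, as the interface text tells. Its arguments: {"type":"object","properties":{"deltas":{"type":"array","items":{"type":"array","items":{"type":"number"}}},"newtons":{"type":"number"}},"required":["deltas"]}

```bash
mkdir -p pics; python3 - <<'E'
from station import *
import cv2,numpy as np
s=state(); print({k:np.round(v,3).tolist() for k,v in s.items()}, tcp_to_tips if not callable(tcp_to_tips) else tcp_to_tips())
for n in ("top","side"):
    c=calibration(n); print(n,c)
    p,d=camera(n); cv2.imwrite(f"pics/{n}0.png",p); np.save(f"{n}0.npy",d)
E
```

```text
{'t': 0.0, 'joint_positions': [1.2, 0.424, 1.631, -0.0, 1.089, -0.019], 'joint_velocities': [-0.0, 0.001, -0.0, -0.001, -0.0, 0.001], 'effort': [-0.002, -54.463, -27.366, 0.064, 0.023, -0.0], 'eef_pos': [0.215, 0.586, 0.202], 'ee_rot': [-0.0, 0.175, 0.985, -0.001], 'wrist_force': [-0.182, -0.565, -1.234], 'wrist_torque': [0.012, 0.008, -0.005], 'finger_gap': 0.088} 0.017
top {'fx': 527.9468927287681, 'fy': 527.9468927287681, 'cx': 315.09434108268994, 'cy': 245.2998335181683, 'world_to_cam': array([[-2.62552360e-04, -9.99997205e-01,  2.34967557e-03,
         1.92589509e-02],
       [-9.91107417e-01, -5.24402933e-05, -1.33064216e-01,
         5.73767601e-01],
       [ 1.33063967e-01, -2.36371721e-03, -9.91104633e-01,
         1.12565065e+00],
       [ 0.00000000e+00,  0.00000000e+00,  0.00000000e+00,
         1.00000000e+00]])}
side {'fx': 481.96570001372356, 'fy': 481.96570001372356, 'cx': 313.7774031027921, 'cy': 236.83175822866227, 'world_to_cam': array([[ 0.88847902, -0.45845865, -0.02051082, -0.48413077],
       [-0.22867411, -0.40352817, -0.88593068,  0.21650635],
       [ 0.39788589,  0.79182112, -0.46336394,  0.83581515],
       [ 0.        ,  0.        ,  0.        ,  1.        ]])}
```

View pics/top0.png

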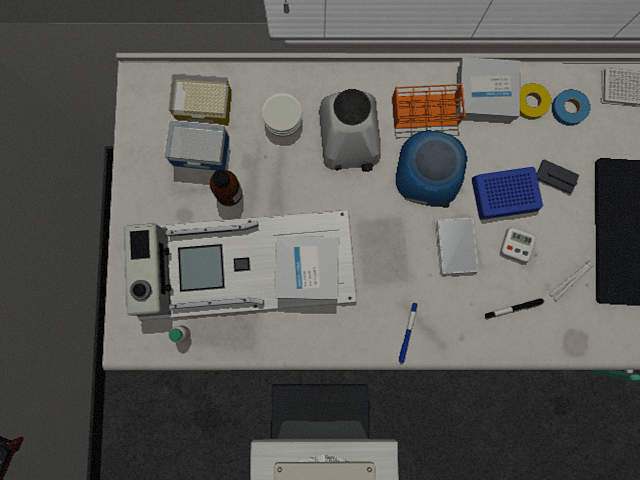

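View pics/side0.png

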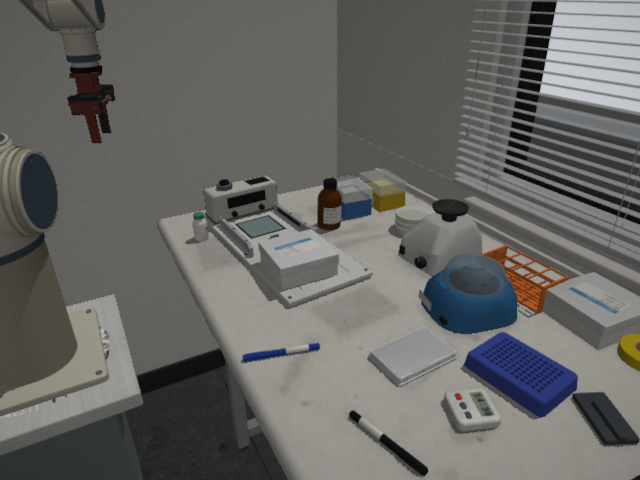

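The top view shows the reader, with its head at (147,268), the box at (307,268) and the lane running left. Next I'll measure it using depth and colour.

```bash
cat > h.py <<'E'
from station import *
import cv2,numpy as np
def pts(n,d):
    c=calibration(n); v,u=np.mgrid[0:480,0:640]
    P=np.stack([(u-c['cx'])/c['fx']*d,(v-c['cy'])/c['fy']*d,d,np.ones_like(d)],-1)
    return (P@np.linalg.inv(c['world_to_cam']).T)[...,:3]
def ray(n,uv,z):
    c=calibration(n); T=np.linalg.inv(c['world_to_cam']); uv=np.atleast_2d(uv)
    r=np.c_[(uv[:,0]-c['cx'])/c['fx'],(uv[:,1]-c['cy'])/c['fy'],np.ones(len(uv))]@T[:3,:3].T
    o=T[:3,3]; return o+r*((z-o[2])/r[:,2])[:,None]
def rect_in_world(n,mask,z):
    cs,_=cv2.findContours(mask.astype(np.uint8),cv2.RETR_EXTERNAL,cv2.CHAIN_APPROX_NONE)
    c=max(cs,key=cv2.contourArea); w=ray(n,c[:,0].astype(float),z)
    r=cv2.minAreaRect((w[:,:2]*1000).astype(np.float32)); return r,cv2.boxPoints(r),cv2.contourArea(c)
E
python3 - <<'E'
from h import *
p=cv2.imread('pics/top0.png'); d=np.load('top0.npy'); W=pts('top',d)
z=W[...,2]
for (u,v) in [(307,290),(270,225),(200,268),(145,240),(139,290),(380,260),(241,264),(215,228),(215,302),(350,260)]: print(u,v,np.round(W[v,u],4))
roi=np.zeros(z.shape,bool); roi[200:330,260:360]=1
m=roi&(z>.055)&(z<.085); print('box',rect_in_world('top',m,.068), z[m].mean())
roi[:]=0; roi[190:330,110:360]=1
m=roi&(z>.008)&(z<.12);print('bed+',rect_in_world('top',m,.016))
roi[:]=0; roi[210:330,110:180]=1
m=roi&(z>.085)&(z<.105);print('head',rect_in_world('top',m,.098))
cv2.imwrite('pics/crop0.png',cv2.resize(p[195:335,110:370],None,fx=3,fy=3,interpolation=cv2.INTER_CUBIC))
E
```

```text
307 290 [0.474  0.0365 0.0682]
270 225 [0.6226 0.1208 0.0181]
200 268 [0.5257 0.2764 0.015 ]
145 240 [0.577  0.3753 0.0976]
139 290 [0.4714 0.3751 0.1223]
380 260 [ 0.5454 -0.1284 -0.0015]
241 264 [0.5338 0.1838 0.0235]
215 228 [0.6121 0.2404 0.0399]
215 302 [0.4494 0.2362 0.0411]
350 260 [ 0.5435 -0.059   0.0167]
box (((522.9369506835938, 36.89030456542969), (133.77755737304688, 134.1751708984375), 88.56378936767578), array([[454.19394 , -28.295982],
       [588.32697 , -31.658943],
       [591.67993 , 102.07659 ],
       [457.54694 , 105.43955 ]], dtype=float32), 3796.5) 0.06781710656106894
bed+ (((536.2316284179688, 189.08535766601562), (215.2976531982422, 508.8018798828125), 4.7543768882751465), array([[407.8673  , 433.68857 ],
       [450.03906 , -73.36265 ],
       [664.59595 , -55.517853],
       [622.4242  , 451.53336 ]], dtype=float32), 20952.5)
head (((517.2396850585938, 376.9837951660156), (188.74940490722656, 73.79754638671875), 4.754356384277344), array([[420.1314 , 405.93347],
       [426.248  , 332.38983],
       [614.34796, 348.03412],
       [608.2314 , 421.57776]], dtype=float32), 2978.5)
```

View pics/crop0.png

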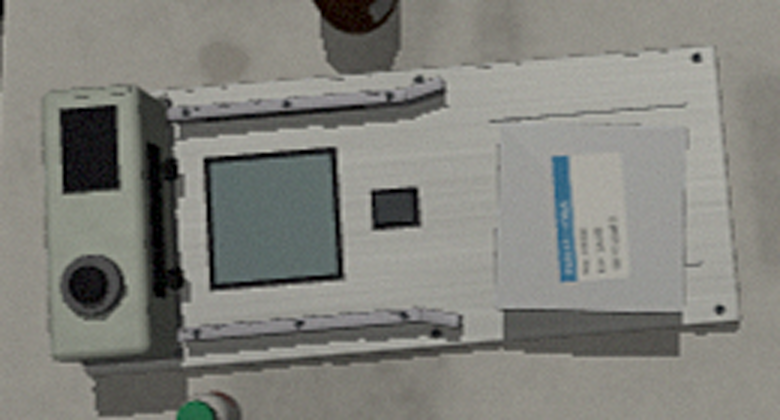

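```bash
python3 - <<'E'
from h import *
p=cv2.imread('pics/top0.png'); d=np.load('top0.npy'); W=pts('top',d); z=W[...,2]
a=np.deg2rad(4.754); ex=np.array([-np.sin(a),np.cos(a)]); ey=np.array([-np.cos(a),-np.sin(a)])
O=np.array([.5172,.377])-.233*ex; print('O',O)
R=np.stack([(W[...,:2]-O)@ex,(W[...,:2]-O)@ey],-1)*1000
# rails (top ~ .040)
for s in (1,-1):
    m=(z>.034)&(z<.046)&(R[...,0]>-20)&(R[...,0]<190)&(s*R[...,1]>65)&(s*R[...,1]<105)
    for x0 in (-10,0,10,30,60,90,120,150,180):
        k=m&(abs(R[...,0]-x0)<6)
        if k.any(): print(s,x0,np.round([R[k][:,1].min(),R[k][:,1].max()],1),k.sum())
    print('xmin',R[m][:,0].min())
# bed right edge & y edges
for y0 in (-80,-40,0,40,80):
    k=(z>.010)&(z<.022)&(abs(R[...,1]-y0)<5)&(R[...,0]<-150); print('bed x min',y0,R[k][:,0].min())
for x0 in (-190,-20):
    k=(z>.010)&(z<.022)&(abs(R[...,0]-x0)<8)&(abs(R[...,1])<130); print('bed y',x0,R[k][:,1].min(),R[k][:,1].max())
# key/head
m=(z>.105)&(z<.14)&(R[...,0]>190)&(R[...,0]<280)&(abs(R[...,1])<100)
print('key',m.sum(),W[m].mean(0),R[m].mean(0),np.percentile(z[m],[5,50,95]),R[m].min(0),R[m].max(0))
hsv=cv2.cvtColor(p,cv2.COLOR_BGR2HSV)
m=(z>.1)&(z<.16)&(R[...,0]>0)&(R[...,0]<150)&(R[...,1]<-90)&(R[...,1]>-260); print('amber',R[m].mean(0),R[m].min(0),R[m].max(0),z[m].max())
m=(hsv[...,0]>45)&(hsv[...,0]<85)&(hsv[...,1]>120)&(z>.04); m[:300]=0; m[:,:150]=0;m[:,220:]=0
print('green',R[m].mean(0),R[m].min(0),R[m].max(0),z[m].max())
cs=cv2.boxPoints
b=np.array([[454.19394,-28.295982],[588.32697,-31.658943],[591.67993,102.07659],[457.54694,105.43955]])/1000
print('box corners R',np.round(np.c_[(b-O)@ex,(b-O)@ey]*1000,1),'c',(b.mean(0)-O)@ex,(b.mean(0)-O)@ey)
h=p[275:305,125:155]; cv2.imwrite('pics/key.png',cv2.resize(h,None,fx=12,fy=12))
print(np.round(z[278:303:2,128:154:2]*1000).astype(int))
E
```

```text
O [0.53651052 0.14480159]
1 -10 [83.5 87.7] 3
1 0 [80.4 89.9] 25
1 10 [77.5 88.9] 24
1 30 [75.9 85. ] 29
1 60 [75.4 85.1] 27
1 90 [75.2 84.4] 27
1 120 [75.1 84.1] 24
1 150 [75.  84.1] 23
1 180 [76.3 85. ] 25
xmin -5.413889131636744
-1 -10 [-91.4 -85.4] 3
-1 0 [-92.4 -80.8] 26
-1 10 [-90.5 -79. ] 29
-1 30 [-85.8 -76.4] 26
-1 60 [-86.2 -76.3] 27
-1 90 [-86.4 -76.7] 28
-1 120 [-86.4 -75.5] 26
-1 150 [-86.8 -76.1] 27
-1 180 [-87.1 -76.9] 26
xmin -5.753237226166929
bed x min -80 -875.6657763378576
bed x min -40 -867.6804599701288
bed x min 0 -860.9636259256162
bed x min 40 -854.960926805667
bed x min 80 -848.0384095954223
bed y -190 -106.0009186801004 103.10635384559426
bed y -20 -104.48622961349643 103.99515182756025
key 331 [0.47296773 0.37533145 0.1129906 ] [235.00305819  44.21838308] [0.10683135 0.1116554  0.12065675] [215.65483208 -77.36594547] [257.28870016  63.79845928]
amber [  55.00870004 -168.39757251] [  34.46375271 -188.4862422 ] [  78.88845474 -149.3695563 ] 0.13426598305074178
green [181.29558081 140.83831917] [169.30363484 129.39240091] [193.250547  152.5186048] 0.074240273
[... 151 characters left out ...]
99  96  95 101  97  97  99  99  97  99]
 [ 96  98 100  99  99 109 110 111 103  99  98  98 101]
 [100  97  94 108 106 114 108 109 111 111 104  97  94]
 [100  99 109 113 115 118 119 118 107 109 110  99  99]
 [ 99  93 111 118 121 121 119 117 116 111 110 107  98]
 [101  97 113 117 120 117 116 118 115 110 111 112  97]
 [ 99 112 107 121 118 121 120 122 119 108 111 109  96]
 [ 99  95 107 120 121 119 117 119 120 108 108 108  99]
 [ 96  97 108 111 118 120 118 118 107 109 108 102  96]
 [ 98  99  99 109 110 106 115 109 111 111 107  97  96]
 [ 96  98 100  96 108 107 108 110 111 107  98  96  98]
 [ 97  99 101  97  97  96  95  97 102  95  99  99  98]
 [101 103  97  98  99  98  94  94 100  97  99  97  95]]
```

View pics/key.png

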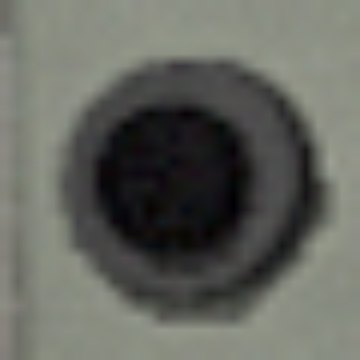

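```bash
cat >> h.py <<'E'
A=np.deg2rad(4.6); EX=np.array([-np.sin(A),np.cos(A)]); EY=np.array([-np.cos(A),-np.sin(A)])
O=np.array([.5372,.1425])
from scipy.spatial.transform import Rotation as Rn
def toR(w): w=np.atleast_2d(w)[:,:2]; return np.c_[(w-O)@EX,(w-O)@EY]*1000
def pose():
    s=state(); q=s['ee_rot']; M=Rn.from_quat([q[1],q[2],q[3],q[0]]).as_matrix()
    return np.array(s['eef_pos']),M,s
def plan(rx,ry,z,yaw):  # yaw: world-deg of tool y axis
    p,M,s=pose(); t=np.r_[O+EX*rx/1000+EY*ry/1000,z]
    cur=np.degrees(np.arctan2(M[1,1],M[0,1])); dy=(yaw-cur+180)%360-180
    print('t',round(s['t'],2),'TCP R',np.round(toR(p),1),'z',round(p[2],4),'yaw',round(cur,2),'F',np.round(s['wrist_force'],1),'gap',round(s['finger_gap'],4))
    print('tool delta(now axes)',np.round(M.T@(t-p),4),'spin',round(-np.radians(dy),3), 'delta if spun first:',np.round((Rn.from_euler('z',dy,degrees=True).as_matrix()@M).T@(t-p),4))
E
python3 -c "
from h import *
plan(-106,125,.12,94.6)"
```

```text
t 0.1 TCP R [[468.1 285.4]] z 0.202 yaw 69.85 F [-0.6 -0.  -0.7] gap 0.0878
tool delta(now axes) [-0.3861 -0.4541  0.0826] spin -0.432 delta if spun first: [-0.1604 -0.574   0.0828]
```

arm_command:
  deltas:
    - [0,0,0,-0.144,1]
    - [0,0,0,-0.144,1]
    - [0,0,0,-0.144,1]
    - [-0.012,-0.045,0,0,1]
    - [-0.012,-0.045,0,0,1]

```text
t: 0.6
eef_pos: [0.2462, 0.4981, 0.2019]
ee_rot: [-0.0, -0.041, 0.999, -0.0]
wrist_force: [0.7, -0.3, 0.2]
finger_gap: 0.0878
```

arm_command:
  deltas:
    - [-0.012,-0.045,0,0,1]
    - [-0.012,-0.045,0,0,1]
    - [-0.012,-0.045,0,0,1]
    - [-0.012,-0.045,0,0,1]
    - [-0.012,-0.045,0,0,1]

```text
t: 1.1
eef_pos: [0.3244, 0.2776, 0.2025]
ee_rot: [-0.0, -0.04, 0.999, -0.0]
wrist_force: [1.8, 0.4, 0.3]
finger_gap: 0.0881
```

```bash
python3 -c "
from h import *
plan(-106,125,.12,94.6)"
```

```text
t 1.1 TCP R [[151.8 201.3]] z 0.2025 yaw 94.63 F [1.8 0.4 0.3] gap 0.0881
tool delta(now axes) [-0.0762 -0.2578  0.0826] spin 0.0 delta if spun first: [-0.0763 -0.2577  0.0826]
```

arm_command:
  deltas:
    - [-0.013,-0.043,0,0,1]
    - [-0.013,-0.043,0,0,1]
    - [-0.013,-0.043,0,0,1]
    - [-0.013,-0.043,0,0,1]
    - [-0.012,-0.043,0.02,0,1]

```text
t: 1.6
eef_pos: [0.4076, 0.0688, 0.1843]
ee_rot: [0.003, -0.04, 0.999, 0.0]
wrist_force: [1.5, -0.5, 0.5]
finger_gap: 0.0877
```

arm_command:
  deltas:
    - [-0.012,-0.043,0.03,0,1]
    - [0,0,0.032,0,1]
    - [0,0,0,0,1]
    - [0,0,0,0,1]
    - [0,0,0,0,1]

```text
t: 2.1
eef_pos: [0.4203, 0.032, 0.1239]
ee_rot: [0.001, -0.041, 0.999, 0.0]
wrist_force: [0.7, -0.2, -0.8]
finger_gap: 0.0878
```

```bash
python3 -c "
from h import *
plan(-106,120,.043,94.6)
p,d=camera('side'); cv2.imwrite('pics/s1.png',p)"
```

```text
t 2.1 TCP R [[-100.7  125.4]] z 0.1239 yaw 94.67 F [ 0.7 -0.2 -0.8] gap 0.0878
tool delta(now axes) [-0.0053 -0.0053  0.081 ] spin 0.001 delta if spun first: [-0.0053 -0.0053  0.081 ]
```

View pics/s1.png

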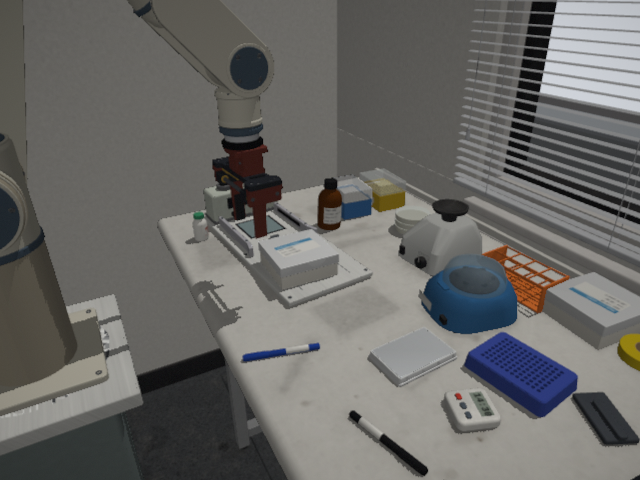

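The gripper hangs on the robot's side of the box, with its fingers at (235,205) and (262,215). I'll go down beside the box and push it sideways.

arm_command:
  deltas:
    - [0,-0.005,0.025,0,1]
    - [0,0,0.025,0,1]
    - [0,0,0.02,0,1]
    - [0,0,0.011,0,1]
    - [0,0,0,0,1]

```text
t: 2.65
eef_pos: [0.4198, 0.0269, 0.0416]
ee_rot: [-0.0, -0.041, 0.999, 0.0]
wrist_force: [-0.3, -0.6, -0.0]
finger_gap: 0.0878
```

arm_command:
  deltas:
    - [-0.004,0,0,0,1]
    - [-0.004,0,0,0,1]
    - [-0.004,0,0,0,1]
    - [-0.004,0,0,0,1]
    - [-0.003,0,0,0,1]

```text
t: 3.15
eef_pos: [0.4398, 0.0279, 0.0422]
ee_rot: [0.0, -0.04, 0.999, -0.0]
wrist_force: [0.6, 0.3, -0.1]
finger_gap: 0.0881
```

```bash
python3 -c "
from h import *
plan(-106,77,.043,94.6)"
```

```text
t 3.15 TCP R [[-106.4  106.3]] z 0.0422 yaw 94.59 F [ 0.6  0.3 -0.1] gap 0.0881
tool delta(now axes) [-0.0293  0.0004 -0.0008] spin -0.0 delta if spun first: [-0.0293  0.0004 -0.0008]
```

Next I push 23 mm, slowly.

arm_command:
  deltas:
    - [-0.003,0,0,0,1]
    - [-0.003,0,0,0,1]
    - [-0.003,0,0,0,1]
    - [-0.003,0,0,0,1]
    - [-0.003,0,0,0,1]

```text
t: 3.65
eef_pos: [0.4542, 0.0291, 0.0417]
ee_rot: [-0.0, -0.04, 0.999, 0.0]
wrist_force: [-1.3, -1.4, -0.7]
finger_gap: 0.088
```

arm_command:
  deltas:
    - [-0.003,0,0,0,1]
    - [-0.003,0,0,0,1]
    - [-0.002,0,0,0,1]
    - [0,0,0,0,1]
    - [0,0,0,0,1]

```text
t: 4.15
eef_pos: [0.4624, 0.0298, 0.0419]
ee_rot: [0.0, -0.04, 0.999, 0.0]
wrist_force: [-1.1, -1.2, -0.3]
finger_gap: 0.0878
```

```bash
cat >> h.py <<'E'
def box(name):
    p,d=camera('top'); cv2.imwrite(f'pics/{name}.png',p); W=pts('top',d); z=W[...,2]
    r=toR(W.reshape(-1,3)).reshape(480,640,2)
    g=p.astype(int); sat=g.max(-1)-g.min(-1)
    m=(z>.060)&(z<.078)&(r[...,0]>-230)&(r[...,0]<194)&(abs(r[...,1])<110)
    m=cv2.morphologyEx(m.astype(np.uint8),cv2.MORPH_OPEN,np.ones((5,5)))
    rc,c,ar=rect_in_world('top',m,.068)
    print('box R corners',np.round(toR(c/1000),1).tolist(),'centre',np.round(toR(np.array(rc[0])/1000),1),'size',np.round(rc[1],1),'ang',round(rc[2],2),'area',ar)
    cv2.imwrite(f'pics/{name}c.png',cv2.resize(p[190:340,110:370],None,fx=3,fy=3,interpolation=cv2.INTER_CUBIC))
E
python3 -c "
from h import *
plan(-106,77,.043,94.6)
box('b1')"
```

```text
t 4.15 TCP R [[-106.3   83.6]] z 0.0419 yaw 94.61 F [-1.1 -1.2 -0.3] gap 0.0878
tool delta(now axes) [-0.0066  0.0003 -0.0011] spin 0.0 delta if spun first: [-0.0066  0.0003 -0.0011]
box R corners [[-29.5, 7.7], [-163.9, 12.3], [-166.4, -60.0], [-32.0, -64.7]] centre [[-98.  -26.2]] size [ 72.4 134.4] ang 2.61 area 1895.0
```

View pics/b1c.png

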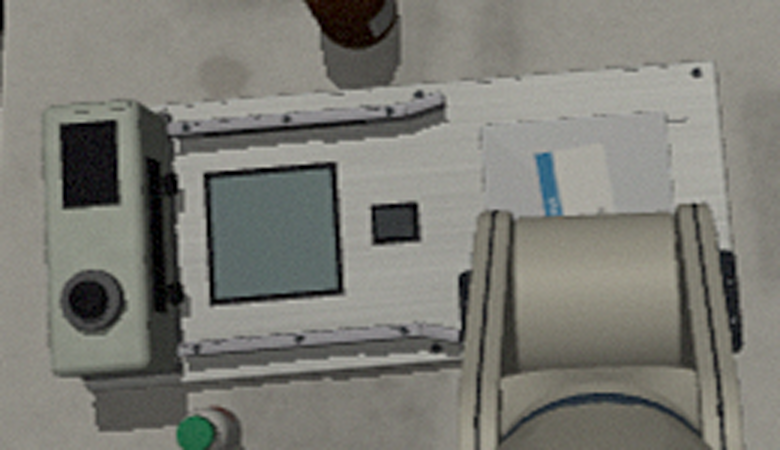

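arm_command:
  deltas:
    - [-0.002,0,0,0,1]
    - [-0.002,0,0,0,1]
    - [-0.0025,0,0,0,1]
    - [0,0,0,0,1]
    - [0,0,0,0,1]

```text
t: 4.7
eef_pos: [0.4691, 0.0303, 0.0418]
ee_rot: [0.001, -0.04, 0.999, 0.0]
wrist_force: [-0.1, 0.6, -0.7]
finger_gap: 0.0879
```

```bash
python3 -c "
from h import *
plan(-106,77,.043,94.6)
box('b2')"
```

```text
t 4.7 TCP R [[-106.4   76.9]] z 0.0418 yaw 94.59 F [-0.1  0.6 -0.7] gap 0.0879
tool delta(now axes) [ 0.0001  0.0004 -0.0012] spin -0.0 delta if spun first: [ 0.0001  0.0004 -0.0012]
box R corners [[-30.6, 2.8], [-164.3, 3.2], [-164.5, -67.1], [-30.8, -67.5]] centre [[-97.6 -32.1]] size [ 70.3 133.7] ang 4.45 area 1823.0
```

arm_command:
  deltas:
    - [0.008,0,0,0,1]
    - [0.015,0,0,0,1]
    - [0,0,-0.03,0,1]
    - [0,0,-0.04,0,1]
    - [0,0,-0.02,0,1]

```text
t: 5.25
eef_pos: [0.4465, 0.0284, 0.1342]
ee_rot: [0.002, -0.04, 0.999, -0.0]
wrist_force: [0.4, 0.4, -0.0]
finger_gap: 0.0874
```

```bash
python3 -c "
from h import *
print(np.round(state()['joint_positions'],2))
plan(-200,0,.13,4.6)
plan(-200,0,.13,184.6)"
```

```text
[ 0.04  0.27  2.07  0.    0.8  -1.61]
t 5.25 TCP R [[-106.5   99.6]] z 0.1342 yaw 94.59 F [ 0.4  0.4 -0. ] gap 0.0874
tool delta(now axes) [-0.0996 -0.0935  0.0046] spin 1.571 delta if spun first: [-0.0935  0.0996  0.0046]
t 5.25 TCP R [[-106.5   99.6]] z 0.1342 yaw 94.59 F [ 0.4  0.4 -0. ] gap 0.0874
tool delta(now axes) [-0.0996 -0.0935  0.0046] spin -1.571 delta if spun first: [ 0.0935 -0.0996  0.0039]
```

arm_command:
  deltas:
    - [0,-0.047,0,0,1]
    - [0,-0.047,0,0,1]
    - [0,0,0,0.143,1]
    - [0,0,0,0.143,1]
    - [0,0,0,0.143,1]

```text
t: 5.75
eef_pos: [0.453, -0.066, 0.1319]
ee_rot: [0.001, 0.177, 0.984, 0.0]
wrist_force: [0.5, 0.3, 0.4]
finger_gap: 0.0878
```

arm_command:
  deltas:
    - [0,0,0,0.143,1]
    - [0,0,0,0.143,1]
    - [0,0,0,0.143,1]
    - [0,0,0,0.143,1]
    - [0,0,0,0.143,1]

```text
t: 6.25
eef_pos: [0.453, -0.0653, 0.1319]
ee_rot: [0.0, 0.51, 0.86, 0.0]
wrist_force: [0.2, 0.3, 0.7]
finger_gap: 0.0879
```

arm_command:
  deltas:
    - [0,0,0,0.143,1]
    - [0,0,0,0.143,1]
    - [0,0,0,0.141,1]
    - [0,0.045,0,0,1]
    - [0,0.045,0,0,1]

```text
t: 6.75
eef_pos: [0.5432, -0.0581, 0.1321]
ee_rot: [0.0, 0.679, 0.735, 0.0]
wrist_force: [1.7, -0.2, 1.0]
finger_gap: 0.0877
```

```bash
python3 -c "
from h import *
plan(-200,0,.043,4.6)
box('b3')"
```

```text
t 6.75 TCP R [[-200.5   10.1]] z 0.1321 yaw 4.53 F [ 1.7 -0.2  1. ] gap 0.0877
tool delta(now axes) [0.0005 0.0101 0.0891] spin -0.001 delta if spun first: [0.0005 0.0101 0.0891]
box R corners [[-30.7, 66.8], [-152.4, 66.9], [-152.5, -67.3], [-30.8, -67.3]] centre [[-91.6  -0.2]] size [134.1 121.7] ang 4.57 area 3133.0
```

View pics/b3c.png

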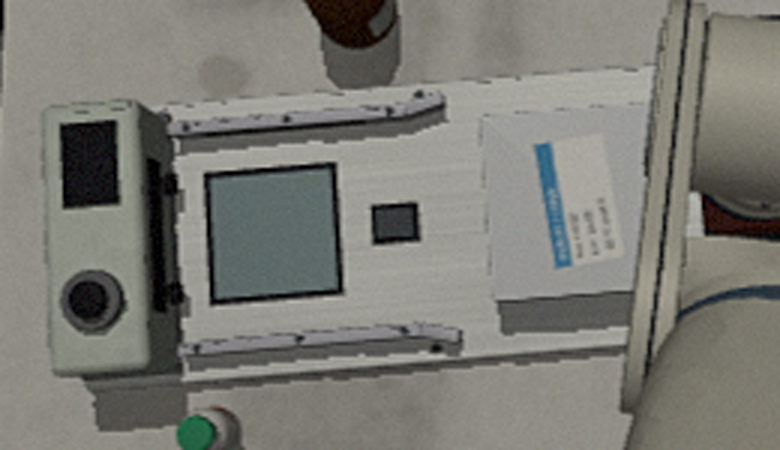

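The box is square to the lane and centred. I'll lower behind it and push.

arm_command:
  deltas:
    - [0,0.01,0.025,0,1]
    - [0,0,0.03,0,1]
    - [0,0,0.022,0,1]
    - [0,0,0.012,0,1]
    - [0,0,0,0,1]

```text
t: 7.3
eef_pos: [0.5514, -0.0572, 0.0415]
ee_rot: [-0.001, 0.678, 0.735, -0.001]
wrist_force: [0.6, -0.1, 0.6]
finger_gap: 0.0879
```

arm_command:
  deltas:
    - [0.008,0,0,0,1]
    - [0.006,0,0,0,1]
    - [0.004,0,0,0,1]
    - [0.004,0,0,0,1]
    - [0.004,0,0,0,1]

```text
t: 7.8
eef_pos: [0.551, -0.0312, 0.0434]
ee_rot: [0.001, 0.678, 0.735, 0.0]
wrist_force: [-0.2, -5.2, 3.1]
finger_gap: 0.0876
```

arm_command:
  deltas:
    - [0.005,0,0,0,1]
    - [0.006,0,0,0,1]
    - [0.006,0,0,0,1]
    - [0.006,0,0,0,1]
    - [0.006,0,0,0,1]

```text
t: 8.3
eef_pos: [0.5483, -0.0021, 0.0428]
ee_rot: [0.0, 0.678, 0.735, 0.0]
wrist_force: [0.1, -4.5, 3.5]
finger_gap: 0.0878
```

```bash
python3 -c "
from h import *
plan(56-10,0,.043,4.6)
box('b4')"
```

```text
t 8.3 TCP R [[-145.     0.5]] z 0.0428 yaw 4.59 F [ 0.1 -4.5  3.5] gap 0.0878
tool delta(now axes) [ 0.191   0.0005 -0.0002] spin -0.0 delta if spun first: [ 0.191   0.0005 -0.0002]
box R corners [[7.5, 65.3], [-61.4, 69.8], [-70.2, -65.2], [-1.4, -69.7]] centre [[-31.4   0. ]] size [135.3  69. ] ang 0.84 area 1698.0
```

View pics/b4c.png

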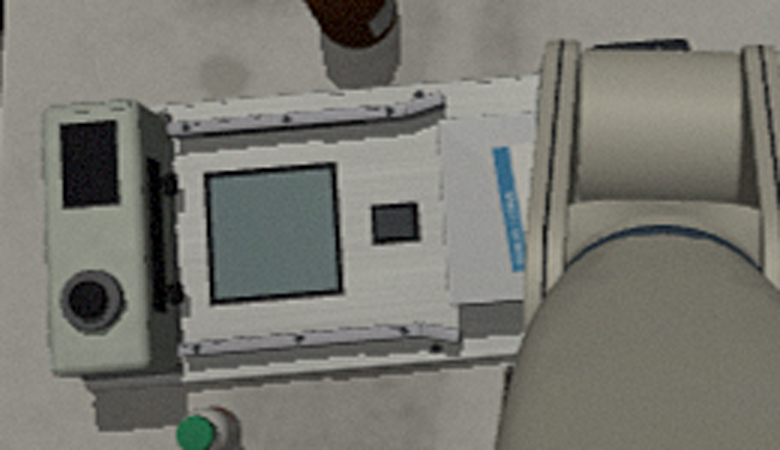

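```bash
python3 -c "
from h import *
p,d=camera('side'); cv2.imwrite('pics/s4.png',cv2.resize(p[150:330,160:400],None,fx=3,fy=3,interpolation=cv2.INTER_CUBIC))"
```

```text
(no output)
```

View pics/s4.png

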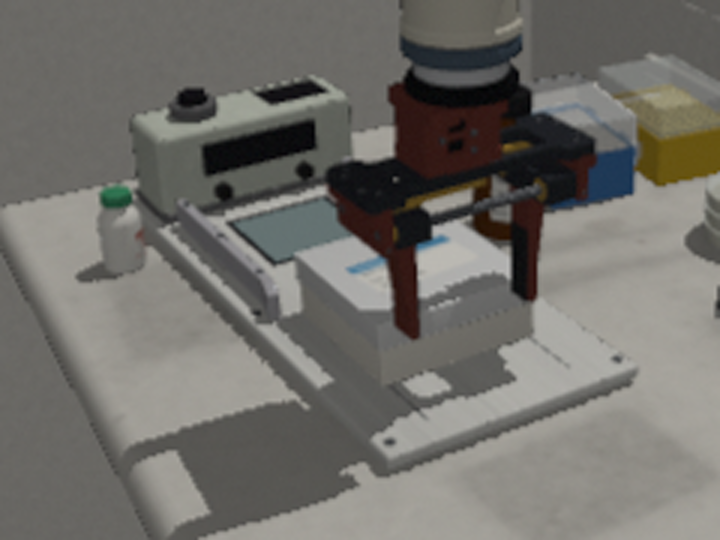

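```bash
cat >> h.py <<'E'
def edges(name,zmin=.056):
    p,d=camera('top'); cv2.imwrite(f'pics/{name}.png',p); W=pts('top',d); z=W[...,2]
    cv2.imwrite(f'pics/{name}c.png',cv2.resize(p[190:340,110:370],None,fx=3,fy=3,interpolation=cv2.INTER_CUBIC))
    v,u=np.mgrid[0:480,0:640]; r=toR(ray('top',np.c_[u.ravel(),v.ravel()].astype(float),.068)).reshape(480,640,2)
    m=(z>zmin)&(z<.080)&(r[...,0]>-230)&(r[...,0]<192)&(abs(r[...,1])<85)
    m=cv2.morphologyEx(m.astype(np.uint8),cv2.MORPH_OPEN,np.ones((5,5)))>0
    q=r[m]; ys=np.arange(-55,56,5); fx=[(y,q[abs(q[:,1]-y)<2.5][:,0].max()) for y in ys if (abs(q[:,1]-y)<2.5).sum()>5]
    k=np.polyfit(*np.array(fx).T,1); front=k[1]
    xs=np.arange(front-8,front-50,-4); e=[(x,q[abs(q[:,0]-x)<2][:,1].min(),q[abs(q[:,0]-x)<2][:,1].max()) for x in xs if (abs(q[:,0]-x)<2).sum()>20]
    e=np.array(e); kf=np.polyfit(e[:,0],e[:,1],1)
    print('front x',round(front,1),'tilt deg',round(np.degrees(-k[0]),2),'| far edge slope deg',round(np.degrees(kf[0]),2),'far y',np.round(np.median(e[:,1]),1),'near y',np.round(np.median(e[:,2]),1),'n',len(e))
E
python3 -c "
from h import *
edges('b5')"
```

```text
front x -0.3 tilt deg 0.23 | far edge slope deg 0.55 far y -65.9 near y 66.6 n 11
```

Centred to within about 1 mm and square. I'll keep pushing.

arm_command:
  deltas:
    - [0.006,0,0,0,1]
    - [0.006,0,0,0,1]
    - [0.006,0,0,0,1]
    - [0.006,0,0,0,1]
    - [0.006,0,0,0,1]

```text
t: 8.95
eef_pos: [0.5457, 0.0279, 0.0427]
ee_rot: [-0.0, 0.678, 0.735, -0.0]
wrist_force: [0.5, -4.3, -0.8]
finger_gap: 0.088
```

arm_command:
  deltas:
    - [0.006,0,0,0,1]
    - [0.006,0,0,0,1]
    - [0.006,0,0,0,1]
    - [0.006,0,0,0,1]
    - [0.006,0,0,0,1]

```text
t: 9.45
eef_pos: [0.5434, 0.0578, 0.0428]
ee_rot: [-0.0, 0.678, 0.735, 0.0]
wrist_force: [0.7, -2.6, -1.6]
finger_gap: 0.0877
```

```bash
python3 -c "
from h import *
plan(56-10,0,.043,4.6)
edges('b6')"
```

```text
t 9.45 TCP R [[-84.9   0.6]] z 0.0428 yaw 4.58 F [ 0.7 -2.6 -1.6] gap 0.0877
tool delta(now axes) [ 0.1309  0.0005 -0.0002] spin -0.0 delta if spun first: [ 0.1309  0.0006 -0.0002]
front x 58.8 tilt deg -0.3 | far edge slope deg -0.28 far y -66.2 near y 65.9 n 8
```

arm_command:
  deltas:
    - [0.006,0,0,0,1]
    - [0.006,0,0,0,1]
    - [0.006,0,0,0,1]
    - [0.006,0,0,0,1]
    - [0.006,0,0,0,1]

```text
t: 10.0
eef_pos: [0.5411, 0.0877, 0.0429]
ee_rot: [0.0, 0.678, 0.735, 0.0]
wrist_force: [0.3, -3.7, 1.5]
finger_gap: 0.0877
```

arm_command:
  deltas:
    - [0.006,0,0,0,1]
    - [0.006,0,0,0,1]
    - [0.006,0,0,0,1]
    - [0.006,0,0,0,1]
    - [0.006,0,0,0,1]

```text
t: 10.5
eef_pos: [0.5387, 0.1176, 0.0429]
ee_rot: [0.0, 0.678, 0.735, 0.0]
wrist_force: [0.7, -3.8, 0.5]
finger_gap: 0.0878
```

```bash
python3 -c "
from h import *
plan(56-10,0,.043,4.6)
edges('b7')"
```

```text
t 10.5 TCP R [[-25.    0.5]] z 0.0429 yaw 4.58 F [ 0.7 -3.8  0.5] gap 0.0878
tool delta(now axes) [ 0.071   0.0005 -0.0001] spin -0.0 delta if spun first: [ 0.071   0.0005 -0.0001]
front x 117.3 tilt deg 1.4 | far edge slope deg -17.36 far y -66.2 near y -16.1 n 1h.py:45: RankWarning: Polyfit may be poorly conditioned
  e=np.array(e); kf=np.polyfit(e[:,0],e[:,1],1)
```

View pics/b7c.png

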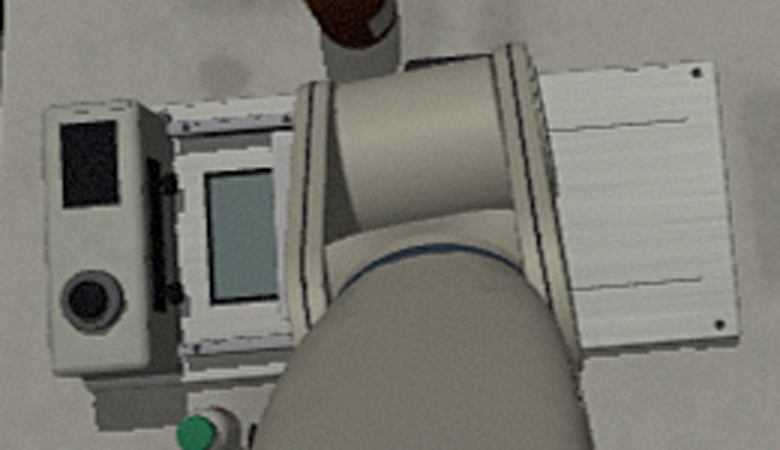

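arm_command:
  deltas:
    - [0.006,0,0,0,1]
    - [0.006,0,0,0,1]
    - [0.006,0,0,0,1]
    - [0.006,0,0,0,1]
    - [0.006,0,0,0,1]

```text
t: 11.05
eef_pos: [0.5363, 0.1475, 0.0428]
ee_rot: [0.0, 0.678, 0.735, -0.0]
wrist_force: [0.5, -3.5, 2.0]
finger_gap: 0.088
```

```bash
python3 -c "
from h import *
plan(56-10,0,.043,4.6)
p,d=camera('side'); cv2.imwrite('pics/s8.png',cv2.resize(p[150:330,160:400],None,fx=3,fy=3,interpolation=cv2.INTER_CUBIC))"
```

```text
t 11.05 TCP R [[5.1 0.5]] z 0.0428 yaw 4.58 F [ 0.5 -3.5  2. ] gap 0.088
tool delta(now axes) [ 0.0409  0.0005 -0.0002] spin -0.0 delta if spun first: [ 0.0409  0.0005 -0.0002]
```

View pics/s8.png

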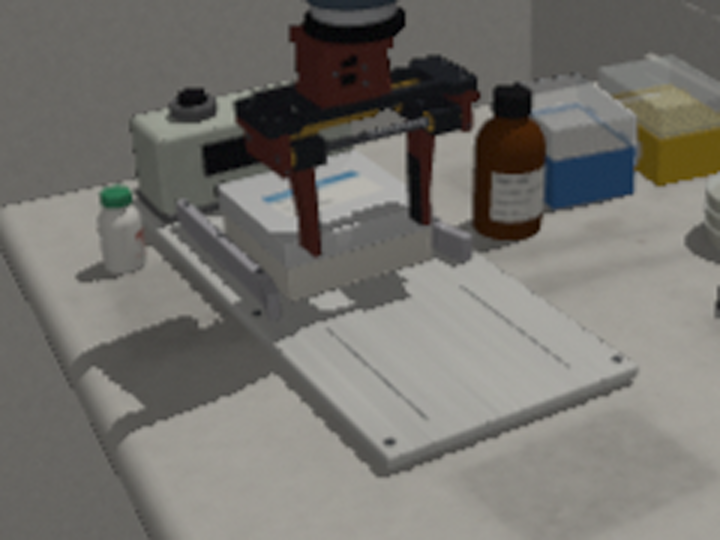

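The box is straight between the rails and both fingers are on its back face. The bottle is clear.

arm_command:
  deltas:
    - [0.006,0,0,0,1]
    - [0.006,0,0,0,1]
    - [0.006,0,0,0,1]
    - [0.006,0,0,0,1]
    - [0.006,0,0,0,1]

```text
t: 11.6
eef_pos: [0.5338, 0.1774, 0.0428]
ee_rot: [-0.0, 0.678, 0.735, -0.0]
wrist_force: [0.1, -3.7, 1.6]
finger_gap: 0.0881
```

arm_command:
  deltas:
    - [0.002,0,0,0,1]
    - [0.002,0,0,0,1]
    - [0.002,0,0,0,1]
    - [0.001,0,0,0,1]
    - [0.001,0,0,0,1]

```text
t: 12.1
eef_pos: [0.5332, 0.1848, 0.0428]
ee_rot: [-0.0, 0.678, 0.735, -0.0]
wrist_force: [0.5, -4.1, 1.1]
finger_gap: 0.0878
```

arm_command:
  deltas:
    - [0.001,0,0,0,1]
    - [0.001,0,0,0,1]
    - [0.0005,0,0,0,1]
    - [0,0,0,0,1]
    - [0,0,0,0,1]

```text
t: 12.6
eef_pos: [0.5331, 0.1875, 0.0428]
ee_rot: [-0.0, 0.678, 0.735, 0.0]
wrist_force: [0.0, -1.8, 0.6]
finger_gap: 0.0879
```

arm_command:
  deltas:
    - [0.001,0,0,0,1]
    - [0.001,0,0,0,1]
    - [0.001,0,0,0,1]
    - [0,0,0,0,1]
    - [0,0,0,0,1]

```text
t: 13.1
eef_pos: [0.5328, 0.1905, 0.0428]
ee_rot: [-0.0, 0.678, 0.735, 0.0]
wrist_force: [0.1, -1.2, 0.7]
finger_gap: 0.0879
```

arm_command:
  deltas:
    - [0.001,0,0,0,1]
    - [0.001,0,0,0,1]
    - [0,0,0,0,1]
    - [0,0,0,0,1]
    - [0,0,0,0,1]

```text
t: 13.6
eef_pos: [0.5326, 0.1925, 0.0428]
ee_rot: [-0.0, 0.678, 0.735, 0.0]
wrist_force: [-0.7, -1.5, 0.7]
finger_gap: 0.0879
```

```bash
python3 -c "
from h import *
plan(56-10,0,.043,4.6)
p,d=camera('side'); cv2.imwrite('pics/s9.png',cv2.resize(p[150:300,200:360],None,fx=5,fy=4,interpolation=cv2.INTER_CUBIC))"
```

```text
t 13.6 TCP R [[50.2  0.5]] z 0.0428 yaw 4.58 F [-0.7 -1.5  0.7] gap 0.0879
tool delta(now axes) [-0.0042  0.0005 -0.0002] spin -0.0 delta if spun first: [-0.0042  0.0005 -0.0002]
```

View pics/s9.png

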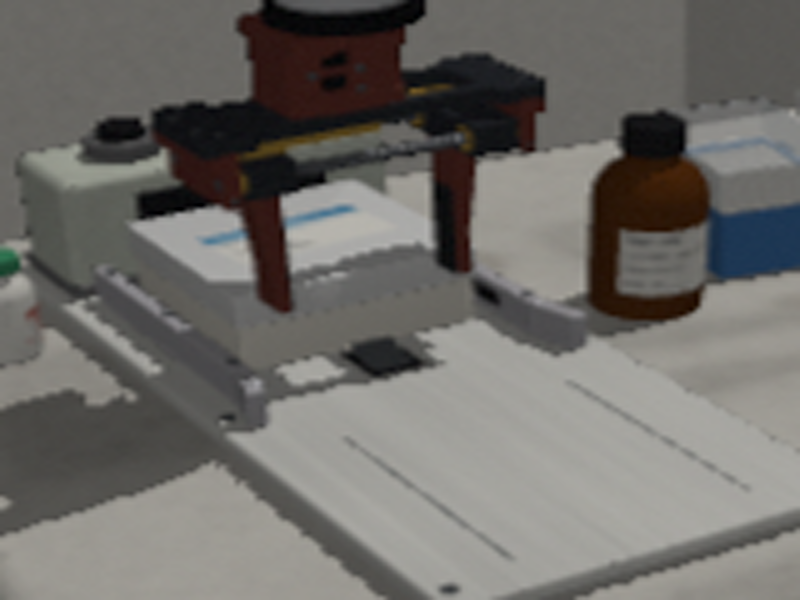

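arm_command:
  deltas:
    - [0.001,0,0,0,1]
    - [0.001,0,0,0,1]
    - [0,0,0,0,1]
    - [0,0,0,0,1]
    - [0,0,0,0,1]

```text
t: 14.15
eef_pos: [0.5325, 0.1942, 0.0428]
ee_rot: [0.0, 0.678, 0.735, -0.0]
wrist_force: [0.7, -4.8, -0.3]
finger_gap: 0.088
```

arm_command:
  deltas:
    - [0.001,0,0,0,1]
    - [0.001,0,0,0,1]
    - [0,0,0,0,1]
    - [0,0,0,0,1]
    - [0,0,0,0,1]

```text
t: 14.65
eef_pos: [0.5327, 0.1945, 0.0428]
ee_rot: [0.001, 0.678, 0.735, -0.001]
wrist_force: [3.7, -14.2, 1.9]
finger_gap: 0.088
```

The force has risen to 14 N with no further travel, so the box is on the stops. I'll back off and look at the catch.

arm_command:
  deltas:
    - [-0.002,0,0,0,1]
    - [-0.004,0,0,0,1]
    - [-0.01,0,0,0,1]
    - [-0.02,0,0,0,1]
    - [-0.03,0,0,0,1]

```text
t: 15.15
eef_pos: [0.5377, 0.1308, 0.0428]
ee_rot: [-0.0, 0.678, 0.735, 0.0]
wrist_force: [1.2, -0.3, 0.6]
finger_gap: 0.0881
```

arm_command:
  deltas:
    - [-0.04,0,0,0,1]
    - [-0.04,0,0,0,1]
    - [0,0,-0.04,0,1]
    - [0,0,-0.04,0,1]
    - [0,0,-0.04,0,1]

```text
t: 15.65
eef_pos: [0.5435, 0.0501, 0.1639]
ee_rot: [-0.0, 0.679, 0.734, -0.0]
wrist_force: [0.8, -0.7, -0.4]
finger_gap: 0.0877
```

```bash
python3 -c "
from h import *
plan(56-10,0,.043,4.6)
edges('b9')
p,d=camera('side'); cv2.imwrite('pics/s10.png',cv2.resize(p[150:300,200:360],None,fx=5,fy=4,interpolation=cv2.INTER_CUBIC))"
```

```text
t 15.65 TCP R [[-92.6   1.1]] z 0.1639 yaw 4.51 F [ 0.8 -0.7 -0.4] gap 0.0877
tool delta(now axes) [0.1386 0.001  0.1209] spin -0.002 delta if spun first: [0.1386 0.0012 0.1209]
front x 191.2 tilt deg 0.03 | far edge slope deg 0.72 far y -66.7 near y 66.2 n 11
```

View pics/s10.png

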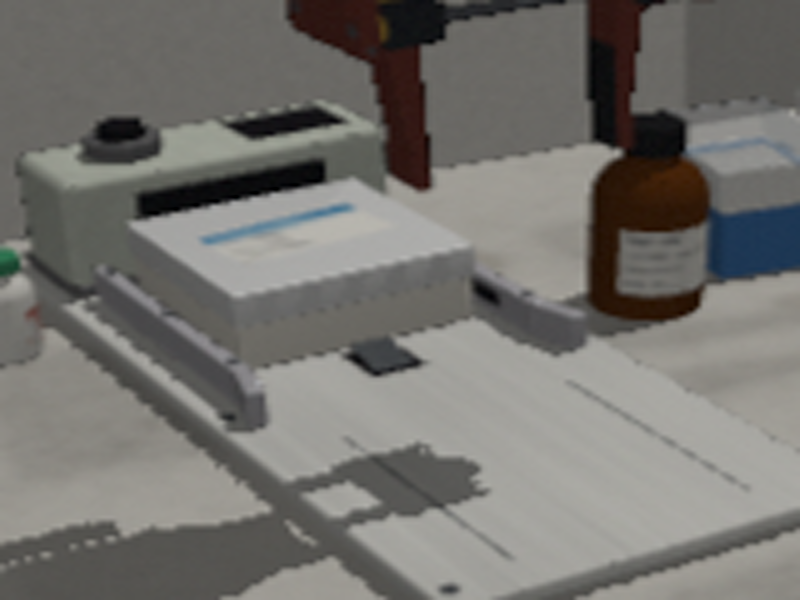

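View pics/b9c.png

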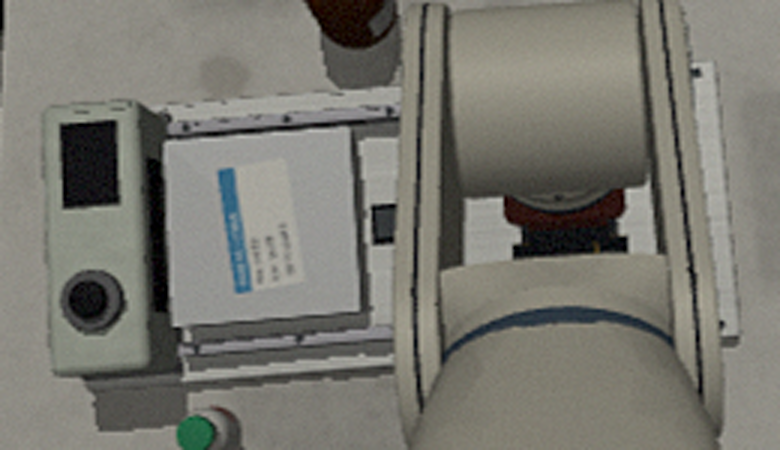

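```bash
python3 - <<'E'
from h import *
def prof(tag,n,d):
    W=pts(n,d); r=toR(W.reshape(-1,3)).reshape(480,640,2); z=W[...,2]
    for a in range(14,56,6):
        m=(r[...,0]>a)&(r[...,0]<=a+6)&(abs(r[...,1])<9)&(z>0)&(z<.03)
        mb=(r[...,0]>a)&(r[...,0]<=a+6)&(abs(r[...,1])>18)&(abs(r[...,1])<50)&(z>0)&(z<.03)
        print(tag,n,a,round(1000*z[m].mean(),1) if m.any() else None,m.sum(),'bed',round(1000*z[mb].mean(),1) if mb.any() else None)
prof('init','top',np.load('top0.npy')); prof('init','side',np.load('side0.npy'))
d=[camera('side')[1] for _ in range(2)]; prof('now','side',np.mean(d,0)); prof('now','top',camera('top')[1])
p,dw=camera('wrist'); cv2.imwrite('pics/w1.png',p)
E
```

```text
init top 14 16.1 21 bed 15.9
init top 20 14.9 19 bed 15.4
init top 26 16.1 23 bed 15.8
init top 32 18.6 21 bed 15.9
init top 38 19.6 20 bed 15.9
init top 44 21.9 24 bed 15.6
init top 50 23.0 21 bed 15.7
init side 14 None 0 bed None
init side 20 None 0 bed None
init side 26 None 0 bed None
init side 32 None 0 bed None
init side 38 None 0 bed 17.7
init side 44 21.7 6 bed 15.0
init side 50 22.7 13 bed 15.9
now side 14 15.6 9 bed 15.7
now side 20 15.9 10 bed 15.7
now side 26 16.6 12 bed 15.8
now side 32 18.2 9 bed 15.5
now side 38 19.2 16 bed 15.9
now side 44 21.8 10 bed 15.9
now side 50 21.6 14 bed 15.8
now top 14 None 0 bed None
now top 20 None 0 bed None
now top 26 None 0 bed None
now top 32 None 0 bed 16.8
now top 38 20.0 10 bed 15.3
now top 44 20.3 23 bed 15.5
now top 50 22.1 21 bed 16.1
```

View pics/w1.png

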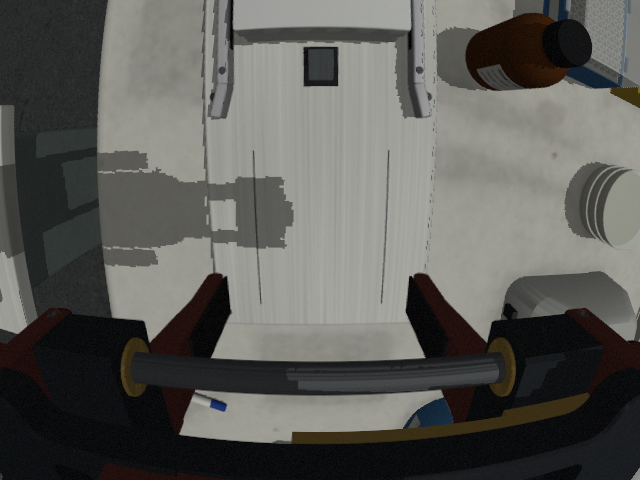

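Depth shows the tongue up, rising from 15.6 mm to 22 mm as at the start, and the box is home. Next I locate the key.

```bash
python3 - <<'E'
from h import *
p=cv2.imread('pics/b9.png'); g=cv2.cvtColor(p,cv2.COLOR_BGR2GRAY)
m=np.zeros_like(g); m[275:305,125:153]=(g[275:305,125:153]<28)*255
n,l,st,ce=cv2.connectedComponentsWithStats(m); i=1+np.argmax(st[1:,4]); print(st[i],ce[i],g[280:300:3,130:150:3])
for z in (.115,.119,.122): w=ray('top',ce[i],z); print(z,w,toR(w))
q=cv2.imread('pics/side0.png'); c=calibration('side')
for z in (.115,.119,.122):
    w=ray('top',ce[i],z)[0]; k=c['world_to_cam']@np.r_[w,1]; print('proj side',z,k[0]/k[2]*c['fx']+c['cx'],k[1]/k[2]*c['fy']+c['cy'])
cv2.imwrite('pics/ks.png',cv2.resize(q[170:200,205:245],None,fx=12,fy=12,interpolation=cv2.INTER_CUBIC))
d=np.load('top0.npy'); W=pts('top',d); u,v=ce[i].astype(int); print('z med',np.median(W[v-4:v+5,u-4:u+5,2]))
w=ray('top',ce[i],.12)[0]; r=toR(w)[0]; plan(r[0],r[1],.19,4.6)
E
```

```text
[133 284  13  12 118] [138.92372881 289.68644068] [[138 143 120  57  86 119 142]
 [141  75  69  53  73  75  45]
 [123  59  22  15  29  56  70]
 [ 86   5   8   9  22  19  78]
 [ 94  37  22  15  23  32  74]
 [126  67  28   7  24  82  17]
 [139 125  68  75  71  32 121]]
0.115 [[0.47238107 0.37766842 0.115     ]] [[239.60932637  45.74988231]]
0.119 [[0.47218238 0.3763472  0.119     ]] [[238.308297    46.05389242]]
0.122 [[0.47203337 0.37535629 0.122     ]] [[237.33252497  46.2819    ]]
proj side 0.115 222.6883837098843 181.48119925510014
proj side 0.119 222.60626223804758 180.22268793036957
proj side 0.122 222.5444171979047 179.27491286427053
z med 0.1186997560050409
t 15.95 TCP R [[-91.9   1.6]] z 0.1617 yaw 4.58 F [ 0.1 -0.2 -0.4] gap 0.0882
tool delta(now axes) [ 0.3299 -0.0447 -0.0281] spin -0.0 delta if spun first: [ 0.3299 -0.0446 -0.0281]
```

View pics/ks.png

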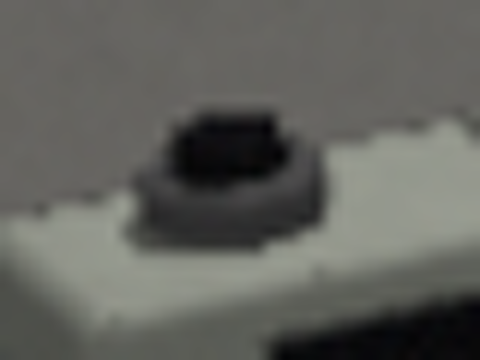

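arm_command:
  deltas:
    - [0,0,-0.03,0,-1]
    - [0.03,0,0,0,-1]
    - [0.04,-0.005,0,0,-1]
    - [0.04,-0.005,0,0,-1]
    - [0.04,-0.005,0,0,-1]
  newtons: 20

```text
t: 16.45
eef_pos: [0.5156, 0.2001, 0.1909]
ee_rot: [-0.001, 0.678, 0.735, -0.001]
wrist_force: [0.5, -0.4, 0.3]
finger_gap: 0.0511
```

arm_command:
  deltas:
    - [0.04,-0.008,0,0,-1]
    - [0.04,-0.008,0,0,-1]
    - [0.04,-0.008,0,0,-1]
    - [0.04,-0.005,0,0,-1]
    - [0.02,0,0,0,-1]

```text
t: 16.95
eef_pos: [0.4719, 0.3785, 0.1908]
ee_rot: [-0.0, 0.677, 0.736, -0.001]
wrist_force: [1.1, -0.2, 0.3]
finger_gap: 0.0115
```

```bash
python3 -c "
from h import *
r=toR(np.array([.473,.376]))[0]; plan(r[0],r[1],.141,4.6)"
```

```text
t 16.95 TCP R [[240.4  46.2]] z 0.1908 yaw 4.73 F [ 1.1 -0.2  0.3] gap 0.0115
tool delta(now axes) [-0.0025  0.001   0.0498] spin 0.002 delta if spun first: [-0.0025  0.001   0.0498]
```

arm_command:
  deltas:
    - [-0.002,0.001,0,0,-1]
    - [0,0,0.02,0,-1]
    - [0,0,0.02,0,-1]
    - [0,0,0.008,0,-1]
    - [0,0,0,0,-1]

```text
t: 17.45
eef_pos: [0.4744, 0.3724, 0.1431]
ee_rot: [-0.0, 0.679, 0.734, -0.002]
wrist_force: [0.2, 0.7, 0.8]
finger_gap: 0.0004
```

```bash
python3 -c "
from h import *
r=toR(np.array([.473,.376]))[0]; plan(r[0],r[1],.136,4.6)
p,d=camera('side'); cv2.imwrite('pics/k1.png',cv2.resize(p[130:230,180:300],None,fx=6,fy=6,interpolation=cv2.INTER_CUBIC))"
```

```text
t 17.45 TCP R [[234.2  44.2]] z 0.1431 yaw 4.52 F [0.2 0.7 0.8] gap 0.0004
tool delta(now axes) [ 0.0037 -0.0011  0.0071] spin -0.001 delta if spun first: [ 0.0037 -0.0011  0.0071]
```

View pics/k1.png

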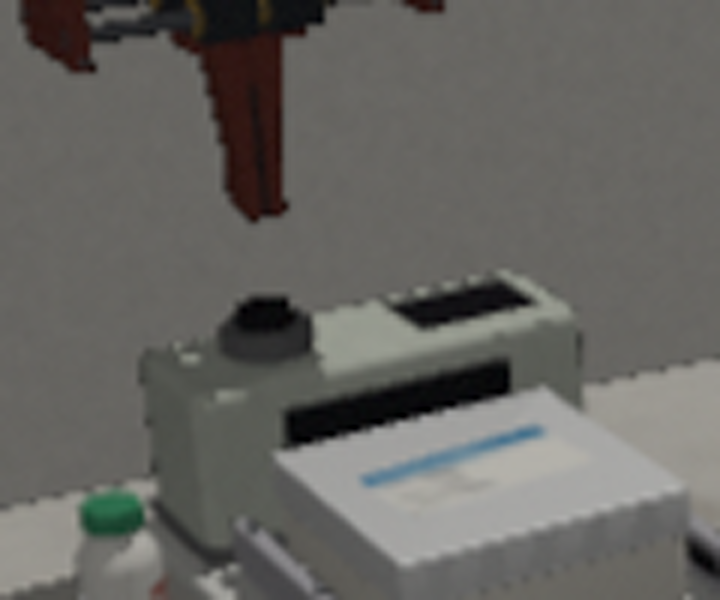

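```bash
python3 -c "
from h import *
print(tcp_to_tips)
c=calibration('side'); P,M,s=pose(); print(P,s['t'])
for dz in (0,-.017): 
    k=c['world_to_cam']@np.r_[P+[0,0,dz],1]; print(k[0]/k[2]*c['fx']+c['cx'],k[1]/k[2]*c['fy']+c['cy'])
p,d=camera('side'); cv2.imwrite('pics/k2.png',cv2.resize(p[130:230,180:300],None,fx=6,fy=6,interpolation=cv2.INTER_CUBIC))
W=pts('side',d); print(np.round(W[150:190:2,222],3))"
```

```text
0.017
[0.4750327  0.37313162 0.14423648] 17.5
222.99457818839988 171.28224778414216
223.69477047615953 177.4465368340996
[[ 0.476  0.363  0.204]
 [ 0.476  0.364  0.198]
 [ 0.474  0.359  0.195]
 [ 0.475  0.368  0.187]
 [ 0.474  0.363  0.183]
 [ 0.472  0.359  0.179]
 [ 0.473  0.366  0.172]
 [ 0.471  0.359  0.169]
 [ 0.604  0.837 -0.004]
 [ 0.605  0.843 -0.014]
 [ 0.605  0.848 -0.023]
 [ 0.6    0.834 -0.025]
 [ 0.601  0.839 -0.035]
 [ 0.6    0.839 -0.042]
 [ 0.599  0.839 -0.05 ]
 [ 0.472  0.38   0.119]
 [ 0.468  0.371  0.117]
 [ 0.467  0.368  0.112]
 [ 0.465  0.361  0.11 ]
 [ 0.464  0.361  0.104]]
```

View pics/k2.png

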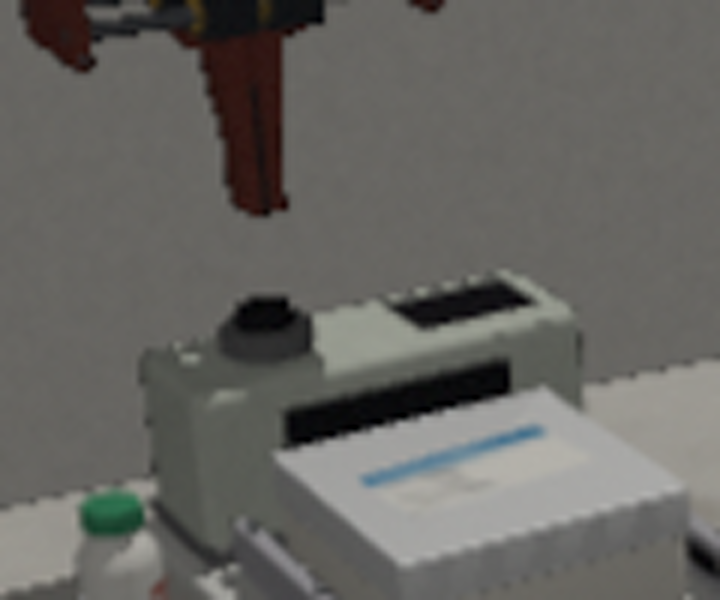

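arm_command:
  deltas:
    - [0,0,0,0,-1]
    - [0,0,0,0,-1]
    - [0,0,0,0,-1]
    - [0,0,0,0,-1]
    - [0,0,0,0,-1]

```text
t: 18.05
eef_pos: [0.475, 0.3744, 0.145]
ee_rot: [0.0, 0.678, 0.735, 0.0]
wrist_force: [-0.0, -0.2, 0.2]
finger_gap: 0.0002
```

```bash
python3 -c "
from h import *
c=calibration('side'); P,M,s=pose(); print(P,s['t'],np.round(s['joint_positions'],3),np.round(s['joint_velocities'],3),s['wrist_force'])
p,d=camera('side'); cv2.imwrite('pics/k3.png',cv2.resize(p[130:230,180:300],None,fx=6,fy=6,interpolation=cv2.INTER_CUBIC))
W=pts('side',d); print(np.round(W[158:186:2,222],3))
p,d=camera('wrist'); cv2.imwrite('pics/w3.png',p)
p,d=camera('top'); cv2.imwrite('pics/t3.png',p)
print(calibration('wrist')['world_to_cam'])"
```

```text
[0.47495598 0.37443595 0.14499528] 18.05 [0.648 0.463 1.718 0.    0.96  0.568] [ 0.     0.004 -0.001  0.001  0.002 -0.   ] [-0.02734448 -0.15495754  0.17671108]
[[ 0.474  0.365  0.183]
 [ 0.474  0.366  0.177]
 [ 0.473  0.366  0.172]
 [ 0.472  0.363  0.168]
 [ 0.605  0.843 -0.006]
 [ 0.604  0.842 -0.013]
 [ 0.605  0.847 -0.022]
 [ 0.602  0.842 -0.028]
 [ 0.603  0.846 -0.037]
 [ 0.601  0.842 -0.043]
 [ 0.6    0.84  -0.05 ]
 [ 0.471  0.378  0.119]
 [ 0.467  0.367  0.118]
 [ 0.467  0.369  0.112]]
[[ 9.96729206e-01  8.08096961e-02 -8.26958578e-04 -5.03447982e-01]
 [ 7.76123084e-02 -9.54339760e-01  2.88464818e-01  3.01965330e-01]
 [ 2.25215548e-02 -2.87585491e-01 -9.57490138e-01  4.32094252e-01]
 [ 0.00000000e+00  0.00000000e+00  0.00000000e+00  1.00000000e+00]]
```

View pics/k3.png

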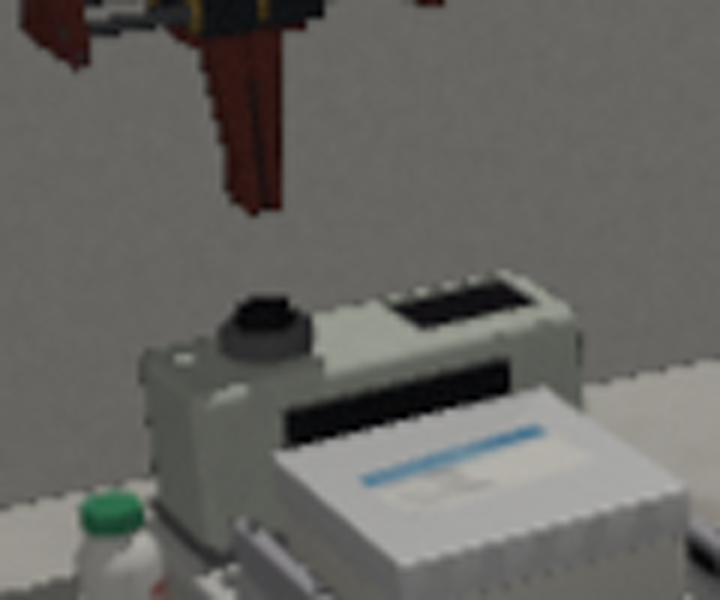

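View pics/w3.png

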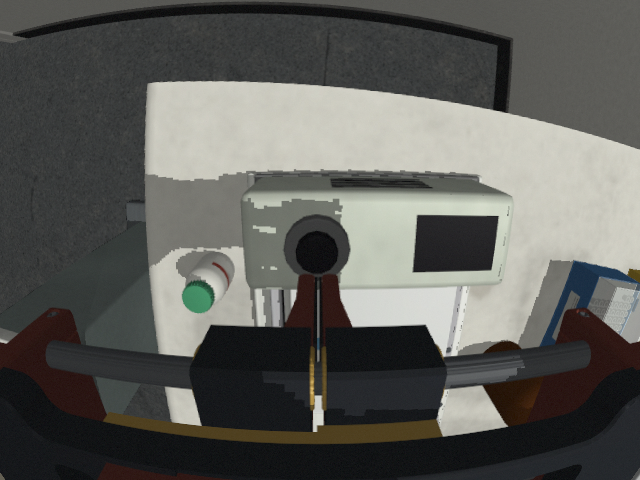

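The side depth puts the visible tips near z = 0.163, higher than the 0.128 implied by the reported pose. Laterally it agrees. I'll descend in small steps on force, with a look in between.

arm_command:
  deltas:
    - [0,0,0.002,0,-1]
    - [0,0,0.002,0,-1]
    - [0,0,0.002,0,-1]
    - [0,0,0,0,-1]
    - [0,0,0,0,-1]

```text
t: 18.7
eef_pos: [0.4749, 0.3743, 0.1386]
ee_rot: [-0.0, 0.678, 0.735, -0.0]
wrist_force: [-0.2, -0.7, 0.1]
finger_gap: 0.0002
```

```bash
python3 -c "
from h import *
r=toR(np.array([.473,.376]))[0]; plan(r[0],r[1],.136,4.6)
c=calibration('side'); 
R2=O-.0926*EX+.05*EY
for z in (.147,.164,.181): k=c['world_to_cam']@np.r_[R2,z,1]; print('s10 near finger',z,k[0]/k[2]*c['fx']+c['cx'],k[1]/k[2]*c['fy']+c['cy'])
"
```

```text
t 18.7 TCP R [[236.   43.5]] z 0.1386 yaw 4.58 F [-0.2 -0.7  0.1] gap 0.0002
tool delta(now axes) [ 0.0018 -0.0017  0.0026] spin -0.0 delta if spun first: [ 0.0018 -0.0017  0.0026]
s10 near finger 0.147 280.69788588787895 214.92309191591036
s10 near finger 0.164 280.26635239085925 207.4413265333252
s10 near finger 0.181 279.8279195412915 199.83994277253169
```

arm_command:
  deltas:
    - [0.001,-0.001,0.001,0,-1]
    - [0,0,0.001,0,-1]
    - [0,0,0.001,0,-1]
    - [0,0,0.001,0,-1]
    - [0,0,0,0,-1]

```text
t: 19.2
eef_pos: [0.4738, 0.3752, 0.1346]
ee_rot: [-0.0, 0.678, 0.735, -0.0]
wrist_force: [-0.0, 0.3, -0.3]
finger_gap: 0.0006
```

arm_command:
  deltas:
    - [0,0,0.001,0,-1]
    - [0,0,0.001,0,-1]
    - [0,0,0,0,-1]
    - [0,0,0,0,-1]
    - [0,0,0,0,-1]

```text
t: 19.7
eef_pos: [0.4739, 0.3753, 0.1328]
ee_rot: [0.0, 0.678, 0.735, 0.0]
wrist_force: [-0.3, -0.3, -0.4]
finger_gap: 0.0001
```

```bash
python3 -c "
from h import *
r=toR(np.array([.473,.376]))[0]; plan(r[0],r[1],.136,4.6)
p,d=camera('side'); cv2.imwrite('pics/k4.png',cv2.resize(p[130:230,180:300],None,fx=6,fy=6,interpolation=cv2.INTER_CUBIC))"
```

```text
t 19.7 TCP R [[237.1  44.5]] z 0.1328 yaw 4.58 F [-0.3 -0.3 -0.4] gap 0.0001
tool delta(now axes) [ 0.0008 -0.0008 -0.0032] spin -0.0 delta if spun first: [ 0.0008 -0.0008 -0.0032]
```

View pics/k4.png

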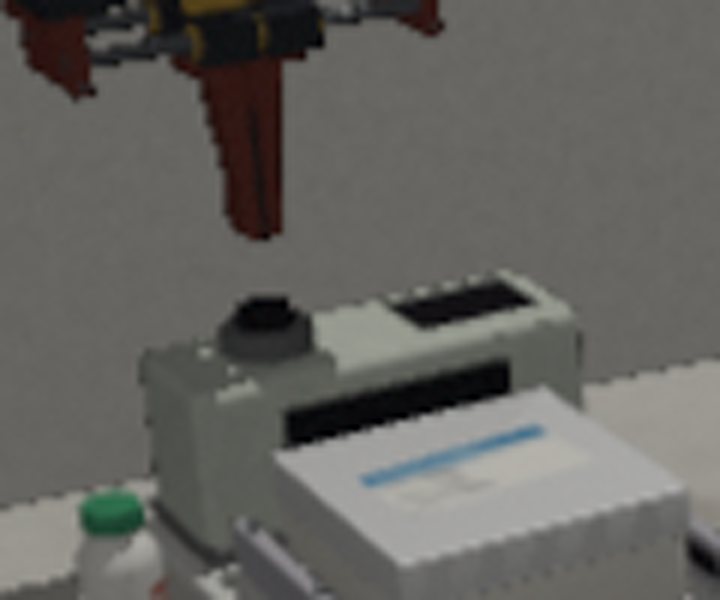

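There's no contact, so the camera is right and about 30 mm of height is left. I'll go down 22 mm and then creep.

arm_command:
  deltas:
    - [0.001,-0.001,0.006,0,-1]
    - [0,0,0.006,0,-1]
    - [0,0,0.006,0,-1]
    - [0,0,0.004,0,-1]
    - [0,0,0,0,-1]

```text
t: 20.25
eef_pos: [0.4723, 0.3758, 0.1098]
ee_rot: [-0.0, 0.678, 0.735, -0.001]
wrist_force: [-0.2, 0.5, -0.8]
finger_gap: -0.0
```

```bash
python3 -c "
from h import *
r=toR(np.array([.473,.376]))[0]; plan(r[0],r[1],.101,4.6)
p,d=camera('side'); cv2.imwrite('pics/k5.png',cv2.resize(p[130:230,180:300],None,fx=6,fy=6,interpolation=cv2.INTER_CUBIC))"
```

```text
t 20.25 TCP R [[237.8  46. ]] z 0.1098 yaw 4.58 F [-0.2  0.5 -0.8] gap -0.0
tool delta(now axes) [0.0002 0.0007 0.0088] spin -0.0 delta if spun first: [0.0002 0.0007 0.0088]
```

View pics/k5.png

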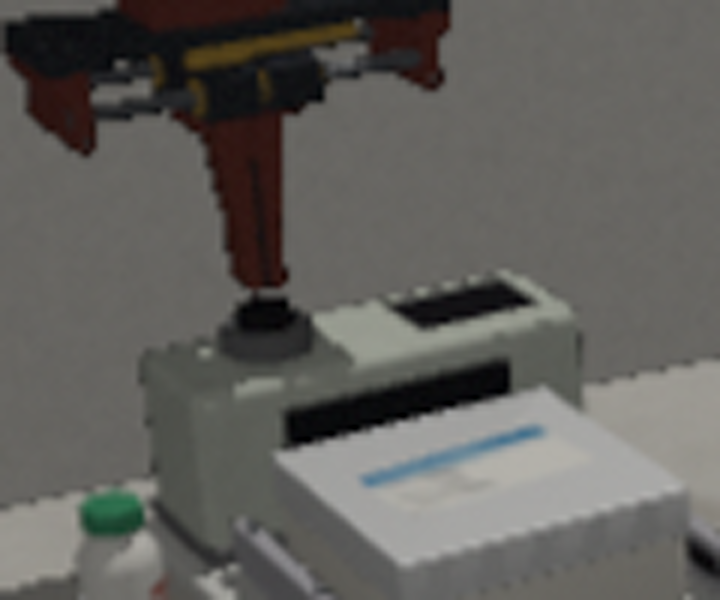

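arm_command:
  deltas:
    - [0,0,0.001,0,-1]
    - [0,0,0.001,0,-1]
    - [0,0,0.001,0,-1]
    - [0,0,0.001,0,-1]
    - [0,0,0.001,0,-1]

```text
t: 20.8
eef_pos: [0.4728, 0.3762, 0.1058]
ee_rot: [0.0, 0.678, 0.735, 0.0]
wrist_force: [0.4, 0.2, -0.2]
finger_gap: 0.0008
```

arm_command:
  deltas:
    - [0,0,0.001,0,-1]
    - [0,0,0.001,0,-1]
    - [0,0,0.001,0,-1]
    - [0,0,0,0,-1]
    - [0,0,0,0,-1]

```text
t: 21.3
eef_pos: [0.4728, 0.3762, 0.1028]
ee_rot: [-0.0, 0.678, 0.735, -0.0]
wrist_force: [0.3, -1.3, 0.4]
finger_gap: 0.0003
```

arm_command:
  deltas:
    - [0,0,0.001,0,-1]
    - [0,0,0.001,0,-1]
    - [0,0,0,0,-1]
    - [0,0,0,0,-1]
    - [0,0,0,0,-1]

```text
t: 21.8
eef_pos: [0.4728, 0.3762, 0.1008]
ee_rot: [0.0, 0.678, 0.735, -0.0]
wrist_force: [0.1, 0.6, -0.6]
finger_gap: 0.0006
```

arm_command:
  deltas:
    - [0,0,0.001,0,-1]
    - [0,0,0.001,0,-1]
    - [0,0,0,0,-1]
    - [0,0,0,0,-1]
    - [0,0,0,0,-1]

```text
t: 22.3
eef_pos: [0.4728, 0.3762, 0.0989]
ee_rot: [0.0, 0.678, 0.735, 0.0]
wrist_force: [-0.6, -0.3, 1.0]
finger_gap: 0.0005
```

```bash
python3 -c "
from h import *
r=toR(np.array([.473,.376]))[0]; plan(r[0],r[1],.101,4.6)
p,d=camera('side'); cv2.imwrite('pics/k6.png',cv2.resize(p[130:230,180:300],None,fx=6,fy=6,interpolation=cv2.INTER_CUBIC))"
```

```text
t 22.3 TCP R [[238.1  45.4]] z 0.0989 yaw 4.58 F [-0.6 -0.3  1. ] gap 0.0005
tool delta(now axes) [-0.0002  0.0001 -0.0021] spin -0.0 delta if spun first: [-0.0002  0.0001 -0.0021]
```

View pics/k6.png

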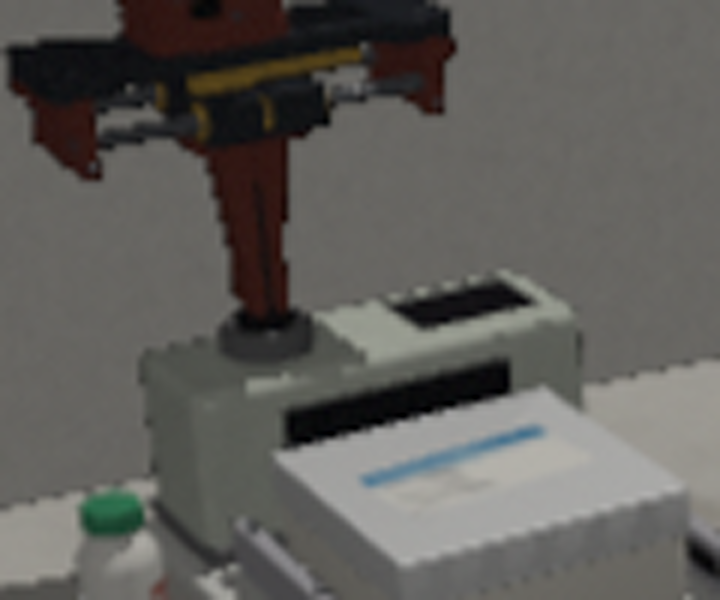

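arm_command:
  deltas:
    - [0,0,0.001,0,-1]
    - [0,0,0.001,0,-1]
    - [0,0,0,0,-1]
    - [0,0,0,0,-1]
    - [0,0,0,0,-1]

```text
t: 22.85
eef_pos: [0.4728, 0.3762, 0.0969]
ee_rot: [0.0, 0.678, 0.735, 0.0]
wrist_force: [0.1, -1.0, 2.9]
finger_gap: 0.0007
```

arm_command:
  deltas:
    - [0,0,0.001,0,-1]
    - [0,0,0.001,0,-1]
    - [0,0,0,0,-1]
    - [0,0,0,0,-1]
    - [0,0,0,0,-1]

```text
t: 23.35
eef_pos: [0.4728, 0.3762, 0.0948]
ee_rot: [0.0, 0.678, 0.735, 0.0]
wrist_force: [-0.9, -0.2, 3.1]
finger_gap: 0.0003
```

arm_command:
  deltas:
    - [0,0,0.001,0,-1]
    - [0,0,0,0,-1]
    - [0,0,0,0,-1]
    - [0,0,0,0,-1]
    - [0,0,0,0,-1]

```text
t: 23.85
eef_pos: [0.4729, 0.3762, 0.0943]
ee_rot: [0.0, 0.678, 0.735, 0.0]
wrist_force: [-1.0, -1.4, 7.9]
finger_gap: 0.0005
```

arm_command:
  deltas:
    - [0,0,0.0007,0,-1]
    - [0,0,0,0,-1]
    - [0,0,0,0,-1]
    - [0,0,0,0,-1]
    - [0,0,0,0,-1]

```text
t: 24.35
eef_pos: [0.4729, 0.3763, 0.0942]
ee_rot: [0.0, 0.678, 0.735, 0.0]
wrist_force: [-2.6, -2.4, 12.8]
finger_gap: 0.0006
```

arm_command:
  deltas:
    - [0,0,-0.003,0,-1]
    - [0,0,-0.006,0,-1]
    - [0,0,-0.03,0,-1]
    - [0,0,-0.04,0,-1]
    - [0,0,-0.04,0,-1]

```text
t: 24.85
eef_pos: [0.472, 0.3756, 0.2125]
ee_rot: [-0.0, 0.678, 0.735, -0.001]
wrist_force: [0.4, 0.4, 0.3]
finger_gap: 0.0004
```

arm_command:
  deltas:
    - [-0.04,0.03,-0.02,0,-1]
    - [-0.04,0.03,0,0,-1]
    - [-0.04,0.03,0,0,-1]
    - [-0.04,0,0,0,-1]
    - [-0.04,0,0,0,-1]

```text
t: 25.35
eef_pos: [0.5763, 0.1848, 0.23]
ee_rot: [-0.0, 0.678, 0.735, -0.001]
wrist_force: [0.9, -0.5, 0.2]
finger_gap: 0.0006
```

arm_command:
  deltas:
    - [-0.045,0,0,0,-1]
    - [-0.045,0,0,0,-1]
    - [-0.045,0,0,0,-1]
    - [0,0,0,0,-1]
    - [0,0,0,0,-1]

```text
t: 25.85
eef_pos: [0.5866, 0.0514, 0.2304]
ee_rot: [-0.0, 0.679, 0.734, -0.0]
wrist_force: [-0.5, 0.9, 0.2]
finger_gap: 0.0008
```

```bash
python3 - <<'E'
from h import *
plan(0,0,.2,4.6); edges('f1')
p=cv2.imread('pics/f1.png')
s,d=camera('side'); cv2.imwrite('pics/f1s.png',s)
W=pts('side',d); r=toR(W.reshape(-1,3)).reshape(480,640,2); z=W[...,2]
for a in (20,32,44,50):
    m=(r[...,0]>a)&(r[...,0]<=a+6)&(abs(r[...,1])<9)&(z>0)&(z<.03); print(a,z[m].mean())
print('key z rows',np.round(W[178:186,223],3)[:,2])
a=cv2.imread('pics/top0.png'); b=p; print('diff outside', [(n,float(cv2.absdiff(a[y0:y1,x0:x1],b[y0:y1,x0:x1]).mean())) for n,y0,y1,x0,x1 in (('marker',300,370,390,425),('plate',210,285,430,485),('small',320,350,160,200),('amber',165,210,205,245),('key',278,302,128,152))])
E
```

```text
t 25.85 TCP R [[-94.8 -41.9]] z 0.2304 yaw 4.44 F [-0.5  0.9  0.2] gap 0.0008
tool delta(now axes) [ 0.0947 -0.0422  0.0305] spin -0.003 delta if spun first: [ 0.0948 -0.0419  0.0305]
front x 191.2 tilt deg 0.03 | far edge slope deg 0.13 far y -66.6 near y 66.2 n 11
20 0.015577075792208806
32 0.01780987499166878
44 0.02025879837712742
50 0.02230181321583612
key z rows [-0.053  0.119  0.118  0.119  0.116  0.116  0.112  0.109]
diff outside [('marker', 2.6770068027210883), ('plate', 2.6004040404040403), ('small', 2.7608333333333333), ('amber', 17.21611111111111), ('key', 3.4895833333333335)]
```

View pics/f1s.png

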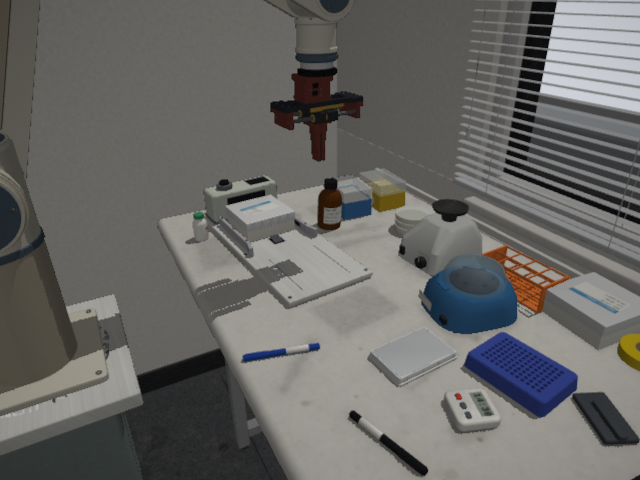

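View pics/f1.png

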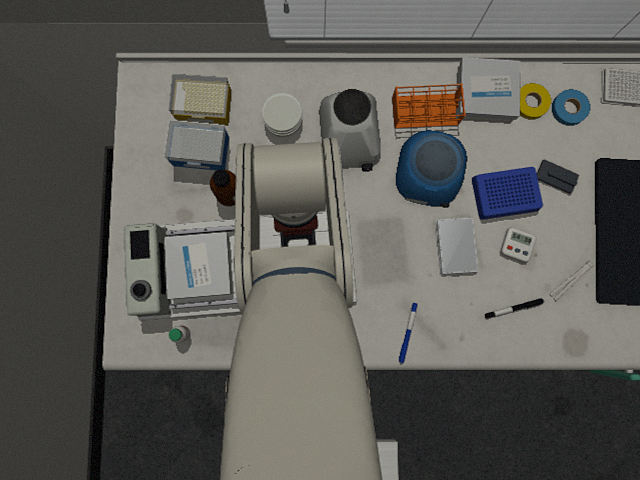

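The box is home, the catch is up and the key is back up. The bystanders look unmoved: the amber difference in the top view is the arm covering it, and in the side view the bottle is where it was, at (330,205). I'll hand in.

```bash
python3 -c "
from station import *
print(hand_in())"
```

```text
the job is handed in; nothing more can be done
None
```

I pushed the box home, the catch popped up behind it, and I pressed the reader key right down and let it go. The job was handed in at about 26 s on the robot's clock, with the gripper raised and touching nothing.

**How it went**
- With the fingers open, I first pushed the box's near side until it was centred and square to the lane.
- Then, with both fingertips on its back face, I pushed it down the lane. It stopped moving as the force rose to about 14 N.
- I pressed the key with closed fingertips. It travelled about 5 mm and bottomed out, with up to 13 N on the tool.

**Last checks**
- **Box:** The front face measured 191 mm against the stops at 190 mm, tilted 0.03°. Its sides were about 66.5 mm off the centre line on each side, with the rails at 76 mm.
- **Catch:** Its free end measured about 22 mm above the bench on a bed at 16 mm, the same rise as at the start.
- **Key:** Its top was back at 119 mm, where it started.
- **Bystanders:** The small bottle, marker and plate show no change in the top view. The arm hid the amber bottle there, but the side view shows it in its old place.

**Checks that disagreed**
- **Fingertip height:** The camera and the key contact put the tips about 20 mm above the TCP, not 17 mm below it. The box was therefore probably pushed near its lid, at about 60 mm instead of the planned 26 mm. It still slid flat.
- **Reader origin:** My estimate was about 4 mm off along the lane when judged by the catch. I went by the force at the stops and the catch rising instead.

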